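# Lean a stone slab on the drying stand

## Task

Clear the canister off the leaning stand by its handle and set it down upright on the bench close beside the stand. Then take the tall square-topped slab out of the rack and stand it gently on the stand, right way up, its bottom edge on the black rubber strip, centred and square to the grey granite block, and let it lean back at about 20 degrees with its face resting on the block's top edge. Do not tip the canister over, and leave everything else where it is.

Things in the scene. Friction and masses are not known exactly. Their poses are not given: they have to be found in the camera images.
- stand: Fixed. Wooden board 200 (x) x 160 (y) x 20 mm; on it a grey granite block from x = -95 to -35 mm, 120 mm wide in y, centred, top 110 mm above the bench; a flush black rubber strip across the board, x = -16 to +16 mm. Origin: centre of the underside, z up. The slab's top leans to -x. At 20 degrees on the block's top edge, the leaning face meets the board at x = -2 mm.
- rack: Wooden rack, fixed: base 190 (x) x 150 (y) x 20 mm with two slots along y at x = -45 and +45 mm, each 18 mm wide between battens 15 mm thick, tops 60 mm above the bench. A slab stands upright in each slot, 20 mm above the bench. Origin: centre of the underside, z up.
- slab: Tall dark granite slab, square corners, thin border line, 14 mm thick (x) x 110 wide (y) x 160 high (z), about 0.66 kg, upright in either slot of the rack. Origin: centre of the bottom face; z points to the top edge, x is the normal of the broad faces (both alike).
- arched_slab: Lower slab of dark granite with a round arched top, 14 x 100 x 120 mm, in the other slot of the rack; stays there. Origin: centre of the bottom face, x normal to the faces, z up.
- canister: Lidded steel canister, 76 mm across, 78 mm high without handle, about 0.35 kg, on the stand's board over the strip. Stiff arched handle: a level round bar 10 mm thick along its y axis, centre line 115 mm above its base, clear length 52 mm between uprights at y = -31 and +31 mm. Origin: centre of the base; z up.
- tape_roll: Roll of pale tape lying flat, 100 mm across, 50 mm high; bystander. Origin: centre of the underside.
- rubbing_block: Grey abrasive block 100 x 55 x 35 mm; bystander. Origin: centre of the underside.
- brush: Hand brush 200 mm long lying on the bench; bystander. Origin: under its middle.

How it is judged:
By the outcome, as a careful person would: the job done as asked, in the order asked, and still so for the second after the job is handed in, with the robot touching nothing.
It also fails if it takes over 64 s, if anything falls off the work surface, if the arm or the gripper's body presses on something with over 40 N, if the wrist force passes 120 N, or if a joint passes its speed limit or range.

## Robot

A 7-joint arm with a two-finger parallel gripper is mounted at the origin on the work surface. World frame = base frame: x ahead of the robot, y to its left, z up, the work surface at z = 0. Lengths are in m, angles in degrees, forces in N, time in s.
With the tool pointing down it reaches from about 0.425 to 0.925 m from the base axis. Payload 6.8 kg.
Tool frame: the origin (TCP) lies at the very end of the fingers, on their centre line; the grasp point (between the pads) lies 19 mm behind it; z points along the fingers, x is the direction in which the jaws open and shut, and the axes are right-handed (so a half turn about z gives the same grasp; the last joint's range is limited). The gripper opens to 88 mm and grips with 3 to 60 N. Pads are 20 mm wide; open, the fingers measure 115 mm over their backs; the gripper's body (75 mm by 178 mm) begins 61 mm behind the grasp point.
Start: joints at [68.52, 27.33, 1.283, 89.118, -0.659, 63.558, -4.761], TCP at [0.178, -0.651, 0.202] pointing down, gripper open.
Joint ranges: [-169.35, 169.35], [-19.33, 120.38], [-80.79, 83.38], [13.8, 139.57], [-78.32, 258.32], [9.67, 109.79], [-169.56, 169.56]. Speed limits (degrees/s): [136.94, 136.94, 180, 180, 180, 180, 180].

## Interface

Orientations are given as a 3x3 rotation matrix whose columns are the frame's x, y, z axes.
In Python, from cell import arm gives the robot as it stands.
- The arm moves only by the shell command python3 -m inch 'ROWS' [FORCE]. ROWS is JSON, one flat list of numbers, 7 for each row, row after row: the turn, a rotation vector about the tool's x, y, z in degrees, then the shift along the tool's x, y, z in m, then the closure, from -1 (fully open) to 1 (shut). In form: [wx, wy, wz, tx, ty, tz, grip, wx, wy, wz, tx, ty, tz, grip, ...]. A call has 1 to 10 rows; each row shifts and turns the commanded pose from where the row before left it, along the tool's axes as they then stand; what a row does not reach is not made up. A row lasts 1/10 s, in which the tool goes at most 50 mm and 8.59 degrees, less where a joint would pass 70% of its speed; a pose out of reach is approached as far as the arm can. A call with a gripper value outside its range is refused whole. The fingers move at their own pace and stop on an object; FORCE is the grip in N (left out, the last holds). Time passes only in rows, so rows that do not move let the fingers close. It gives the time, the measured TCP pose, the force and the opening at its end, in the units of the state.
- arm.sense(): the state, without advancing time (a new reading comes with each control period).
- arm.grab_frame(name): name is "scene" or "top" or "wrist"; returns a dict with "color" (420x560x3 uint8, red, green, blue), "depth" (420x560 float32, m along the optical axis (not along the pixel's ray), 0 where there is no reading), "mtx" (3x3 intrinsics, pixels), "xyz" and "rotation" of the camera in the world; the wrist camera has in their place "tool_from_camera" (4x4, takes a point from camera to tool coordinates, whose origin is the TCP and whose axes are the tool frame's). Camera axes: x right, y down, z forward; pixel columns grow to the right and rows downward; lengths in m; the calibration is good to about 2 mm. A picture is of the moment at which its call begins: read the wrist's pose just before it.
- arm.finish_job(): hands the job in, once; it reports no verdict.
The state is a dict: "clock": time; "joints": joint angles; "dq": joint speeds; "effort": joint torques, N m; "tool_pos": TCP position; "ee_rot": TCP orientation; "wrist_force": force on the tool from outside, world axes, zero at the start; "wrist_torque": the same for the moment, N m; "opening": finger opening in m.
Only numpy, scipy, OpenCV 4.12 (cv2) and the standard library are available. Lean on these libraries where they do the work, as an engineer would, in place of code of your own. Each camera call takes 0.05 s, during which the arm holds its last target. There are 200 camera calls.

## Working session

There is one attempt and no reset: what is moved stays moved. The work goes in short steps, Python scripts to look and compute and a shell command to move; the robot and the scene stay as the last step left them, time stands still between calls to the robot, and variables do not carry over. Pictures are saved under pics/ and viewed, about 8 in all and at most 12, crops included, and the job is handed in when it is done.

```bash
ls; mkdir -p pics; python3 - <<'E'
from cell import arm
import cv2,numpy as np,pickle
s=arm.sense();print(s)
for n in("scene","top"):
    f=arm.grab_frame(n);pickle.dump(f,open(f"{n}0.pkl","wb"))
    cv2.imwrite(f"pics/{n}0.png",f["color"][:,:,::-1]);print(n,f["mtx"],f["xyz"],f["rotation"])
E
```

```text
pics
{'clock': 0.0, 'joints': array([68.51999694, 27.37469296,  1.27926007, 89.17491906, -0.65947405,
       63.55990584, -4.76091496]), 'dq': array([-0.03104514, -0.03784304,  0.03012261,  0.01008914, -0.00088323,
        0.00802322, -0.00884157]), 'effort': array([-7.82493553e-04, -5.82856965e+01,  1.53423920e+00, -2.72608531e+01,
       -5.44462621e-02,  1.69981556e-02,  2.02239771e-04]), 'tool_pos': array([ 0.17778921, -0.65051866,  0.20151943]), 'ee_rot': array([[ 2.63676260e-01, -9.64611057e-01, -5.82014393e-04],
       [-9.64609591e-01, -2.63676876e-01,  1.68599310e-03],
       [-1.77979133e-03,  1.16860310e-04, -9.99998409e-01]]), 'wrist_force': array([-0.58391763, -0.13729518, -0.31063423]), 'wrist_torque': array([-0.06534317, -0.01312077, -0.00502972]), 'opening': 0.08781795297392887}
scene [[422.05789871   0.         270.71917583]
 [  0.         422.05789871 205.50875813]
 [  0.           0.           1.        ]] [0.8611079  0.27042282 0.7534396 ] [[-0.81999815  0.47776998 -0.3151807 ]
 [ 0.5723389   0.67906735 -0.45966914]
 [-0.00558719 -0.55731802 -0.83028032]]
top [[394.26788825   0.         277.00821911]
 [  0.         394.26788825 210.14892005]
 [  0.           0.           1.        ]] [ 0.42390913 -0.11306355  1.09550195] [[-0.01347815 -0.98660142  0.16259145]
 [-0.999878    0.0145821   0.00559817]
 [-0.00789409 -0.16249616 -0.9866776 ]]
```

View pics/top0.png

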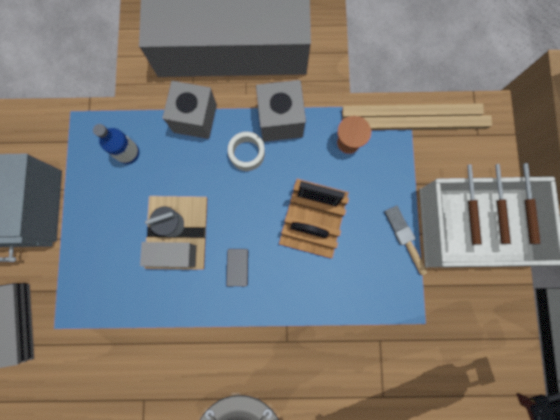

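View pics/scene0.png

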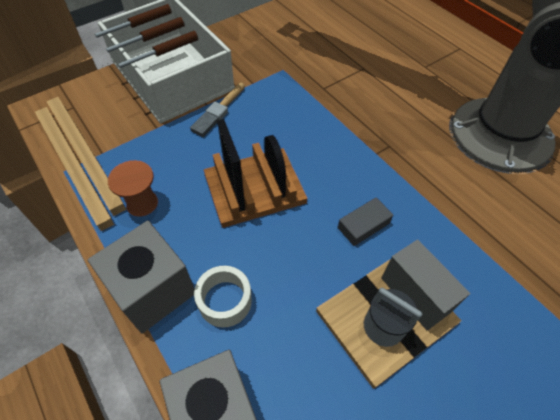

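The top view shows the stand at about (176,232), with its block towards the robot at (168,256). The canister is at (165,220), its handle running roughly left-right in the picture. The rack is at (313,218), with the tall slab in the far slot at (320,193) and the arched one at (309,230). Next I measure these from depth.

```bash
cat > h.py <<'E'
import numpy as np,cv2,pickle
def cloud(f):
    d=f["depth"];K=f["mtx"];v,u=np.mgrid[:420,:560]
    p=np.dstack([(u-K[0,2])/K[0,0]*d,(v-K[1,2])/K[1,1]*d,d])
    return p@np.array(f["rotation"]).T+np.array(f["xyz"])
def rect(P):
    c,s,a=cv2.minAreaRect((P[:,:2]*1000).astype(np.float32));return np.round(c,1),np.round(s,1),round(a,1)
E
python3 - <<'E'
from h import *
for n in("top","scene"):
    f=pickle.load(open(f"{n}0.pkl","rb"));W=cloud(f);ok=f["depth"]>0
    t=pickle.load(open("top0.pkl","rb"))
    hsv=cv2.cvtColor(f["color"],cv2.COLOR_RGB2HSV)
    Z=W[...,2]
    print(n,"mat z",np.median(Z[(hsv[...,0]>100)&(hsv[...,0]<115)&(hsv[...,1]>150)]))
    def reg(x0,x1,y0,y1,z0,z1):
        return W[ok&(W[...,0]>x0)&(W[...,0]<x1)&(W[...,1]>y0)&(W[...,1]<y1)&(Z>z0)&(Z<z1)]
    for nm,b in dict(board=(.2,.6,.05,.35,.012,.028),block=(.2,.45,.05,.35,.104,.116),lid=(.3,.6,.05,.35,.085,.105),handle=(.3,.6,.05,.35,.120,.16),
      rackbase=(.2,.6,-.4,-.1,.012,.028),batten=(.2,.6,-.4,-.1,.054,.066),tall=(.2,.6,-.4,-.1,.165,.19),tallall=(.2,.6,-.4,-.1,.145,.19),midslab=(.2,.6,-.4,-.1,.08,.19),tape=(.5,.75,-.1,.1,.04,.06)).items():
        P=reg(*b)
        if len(P)>5: print(nm,len(P),rect(P),"z",np.round(np.percentile(P[:,2],[5,50,95]),4),"ctr",P[:,:2].mean(0).round(4),"min/max",P[:,:2].min(0).round(3),P[:,:2].max(0).round(3))
E
```

```text
top mat z 0.1285193650977583
board 1382 (array([522.5, 171.7]), array([161.9, 156.9]), 88.9) z [0.0163 0.0198 0.0233] ctr [0.5312 0.1447] min/max [0.443 0.09 ] [0.6   0.254]
block 25 (array([449.6, 145. ]), array([58.6,  0.2]), 89.3) z [0.1073 0.1098 0.1126] ctr [0.4496 0.145 ] min/max [0.449 0.116] [0.45  0.174]
lid 593 (array([524.8, 165.9]), array([108.1, 148. ]), 88.4) z [0.0936 0.0976 0.1011] ctr [0.5565 0.1764] min/max [0.449 0.113] [0.599 0.222]
handle 121 (array([565.8, 183.2]), array([ 9.3, 71.4]), 18.6) z [0.1324 0.1382 0.1421] ctr [0.5659 0.1815] min/max [0.552 0.149] [0.579 0.218]
rackbase 1253 (array([ 543.4, -199.6]), array([150.1, 116.7]), 74.2) z [0.0165 0.0197 0.0235] ctr [ 0.5408 -0.2041] min/max [ 0.468 -0.286] [ 0.6   -0.114]
batten 679 (array([ 562.9, -205.1]), array([150.3, 105.1]), 74.2) z [0.0564 0.0595 0.0627] ctr [ 0.5425 -0.2076] min/max [ 0.494 -0.29 ] [ 0.599 -0.12 ]
midslab 315 (array([ 537.3, -190.3]), array([98.5, 14.9]), 74.1) z [0.0896 0.1277 0.1402] ctr [ 0.5358 -0.189 ] min/max [ 0.518 -0.238] [ 0.557 -0.142]
tape 172 (array([734.1, -24.1]), array(
[... 615 characters left out ...]
 71.5]), 18.4) z [0.1251 0.1369 0.1395] ctr [0.568  0.1875] min/max [0.554 0.152] [0.582 0.221]
rackbase 1379 (array([ 539.8, -195.4]), array([151.8, 109.6]), 74.1) z [0.0157 0.0181 0.0221] ctr [ 0.5529 -0.1863] min/max [ 0.468 -0.282] [ 0.6   -0.109]
batten 647 (array([ 556.7, -191.3]), array([ 80. , 156.6]), 7.0) z [0.0557 0.0582 0.0614] ctr [ 0.5485 -0.18  ] min/max [ 0.515 -0.273] [ 0.6   -0.115]
midslab 575 (array([ 538.3, -185.2]), array([98. , 15.1]), 73.8) z [0.0836 0.1169 0.1375] ctr [ 0.5441 -0.1751] min/max [ 0.523 -0.234] [ 0.559 -0.138]
tape 375 (array([734.5, -21.2]), array([90.6, 30.6]), 89.9) z [0.0433 0.0479 0.0501] ctr [ 0.7342 -0.0199] min/max [ 0.719 -0.066] [0.75  0.024]
```

```bash
python3 - <<'E'
from h import *
for n in("top","scene"):
    f=pickle.load(open(f"{n}0.pkl","rb"));W=cloud(f);ok=f["depth"]>0;Z=W[...,2]
    print(n)
    hsv=cv2.cvtColor(f["color"],cv2.COLOR_RGB2HSV)
    nb=~((hsv[...,0]>98)&(hsv[...,0]<118)&(hsv[...,1]>120))
    def reg(x0,x1,y0,y1,z0,z1,hi=None):
        return W[ok&nb&(W[...,0]>x0)&(W[...,0]<x1)&(W[...,1]>y0)&(W[...,1]<y1)&(Z>z0)&(Z<z1)]
    for nm,b in dict(board=(.4,.7,.05,.35,.012,.028),block=(.4,.54,.05,.35,.102,.116),lid=(.525,.62,.05,.35,.09,.105),handle=(.4,.62,.05,.35,.128,.16),
      rack=(.4,.75,-.4,-.08,.012,.066),batten=(.4,.75,-.4,-.08,.054,.066),tall=(.58,.75,-.4,-.08,.172,.19),arch=(.5,.57,-.4,-.08,.07,.145),arch_=(.5,.57,-.4,-.08,.13,.145),tape=(.68,.83,-.1,.1,.042,.06),rub=(.4,.6,-.05,.08,.028,.045),brush=(.4,.7,-.6,-.35,.008,.05)).items():
        P=reg(*b)
        if len(P)>5: print(nm,len(P),*rect(P),"z",np.round(np.percentile(P[:,2],[5,50,95]),4),"mean",P[:,:2].mean(0).round(4))
E
```

```text
top
board 2163 [543.6 171.3] [161.9 199.2] 88.9 z [0.0163 0.0198 0.0232] mean [0.5647 0.152 ]
block 1181 [494.  173.3] [121.5  88.2] 89.0 z [0.1065 0.1095 0.1123] mean [0.4788 0.1733]
lid 562 [566.3 181.9] [75.3 72.8] 1.7 z [0.0944 0.0976 0.1005] mean [0.5643 0.1812]
handle 116 [565.8 183.2] [ 9.3 71.2] 18.6 z [0.1348 0.1384 0.1421] mean [0.5657 0.1823]
rack 2741 [ 578.9 -209.7] [150.1 190.9] 74.0 z [0.0171 0.0226 0.0617] mean [ 0.5613 -0.2054]
batten 992 [ 578.5 -209.6] [150.1 137.9] 74.0 z [0.0562 0.0594 0.0629] mean [ 0.5664 -0.2062]
tall 302 [ 623.3 -215.8] [109.6  15.1] 74.0 z [0.1751 0.1795 0.1822] mean [ 0.6228 -0.2165]
arch 334 [ 537.2 -190.5] [99.  14.9] 74.1 z [0.0794 0.1263 0.1402] mean [ 0.5354 -0.1892]
arch_ 139 [ 537.5 -190.1] [59.5 14.4] 74.4 z [0.1311 0.137  0.1407] mean [ 0.5372 -0.1902]
tape 484 [772.5   5.7] [197.5  99.3] 81.9 z [0.0449 0.0495 0.0533] mean [ 0.7712 -0.024 ]
rub 734 [448.4   1.3] [54.9 93.2] 88.4 z [0.0314 0.0345 0.0376] mean [0.4477 0.001 ]
brush 2046 [ 547.6 -532.8] [220.4 198.9] 22.9 z [0.0087 0.016  0.0414] mean [ 0.5413 -0.5152]
scene
board 558
[... 373 characters left out ...]
.3 190.5] 74.1 z [0.0161 0.0204 0.0595] mean [ 0.5931 -0.1905]
batten 1310 [ 579.  -205.9] [152.6 138.2] 74.0 z [0.0557 0.0582 0.0608] mean [ 0.5914 -0.192 ]
tall 353 [ 624.4 -213. ] [110.9  14.2] 74.9 z [0.1744 0.178  0.1797] mean [ 0.6258 -0.209 ]
arch 593 [ 539.5 -181. ] [89.2 15.1] 73.8 z [0.0745 0.1134 0.1373] mean [ 0.5452 -0.1717]
arch_ 152 [ 538.2 -185.6] [54.7 13.9] 74.9 z [0.1305 0.1356 0.1385] mean [ 0.5397 -0.1833]
tape 1134 [771.5 -20.9] [103.3 100.9] 8.4 z [0.0444 0.0479 0.0505] mean [ 0.7726 -0.021 ]
rub 1129 [448.6   4.7] [55.2 97.7] 89.3 z [0.0304 0.033  0.0352] mean [0.4498 0.0058]
brush 1960 [ 566.1 -476.8] [158.5 263.4] 68.7 z [0.0101 0.0186 0.0466] mean [ 0.5524 -0.4877]
```

The sizes agree with those given. Averaging the two cameras, the positions are:

| Item | Position (m) | Yaw |
|---|---|---|
| Stand | (0.544, 0.173) | -1.2° |
| Canister | (0.566, 0.185) | 18.5° |
| Tall slab | (0.624, -0.2145) | -16° |

I'll lift and arc towards the canister.

```bash
python3 -m inch '[0,0,0,0,0,-0.05,-1, 0,0,0,0,0,-0.05,-1, 0,0,-4.2,0,-0.048,0,-1, 0,0,-4.2,0,-0.048,0,-1, 0,0,-4.2,0,-0.048,0,-1, 0,0,-4.2,0,-0.048,0,-1, 0,0,-4.2,0,-0.048,0,-1, 0,0,-4.2,0,-0.048,0,-1, 0,0,-4.2,0,-0.048,0,-1, 0,0,-4.2,0,-0.048,0,-1]'; python3 -c "
from cell import arm;print(arm.sense()['joints'])"
```

```text
clock: 1.1
tool_pos: [0.5071, -0.4605, 0.3017]
ee_rot: [[0.755, -0.655, -0.001], [-0.655, -0.755, 0.001], [-0.001, 0.0, -1.0]]
wrist_force: [0.3, -0.7, -0.3]
opening: 0.0881
[ 44.46787141  25.14753672 -10.95322175  79.68757513   4.77584746
  75.66661703  -7.60610939]
```

```bash
cat >> h.py <<'E'
def goal(p,R):
    """step from the current pose to TCP p, rotation R: rotvec (deg) and shift in present tool axes"""
    from cell import arm
    from scipy.spatial.transform import Rotation as Ro
    s=arm.sense();R0=np.array(s["ee_rot"])
    print("rv",Ro.from_matrix(R0.T@R).as_rotvec(degrees=True).round(2),"sh in present axes",(R0.T@(np.array(p)-s["tool_pos"])).round(4),"in goal axes",(R.T@(np.array(p)-s["tool_pos"])).round(4),"pos",s["tool_pos"].round(4),"j",s["joints"].round(0),"F",s["wrist_force"].round(1),"t",s["clock"],"op",round(s["opening"],4))
def down(yaw,tilt=0):
    from scipy.spatial.transform import Rotation as Ro
    # tool x at yaw, z down; tilt>0 leans the body back to -x (tips point to +x)
    return (Ro.from_euler("z",yaw,degrees=True)*Ro.from_euler("y",-tilt,degrees=True)*Ro.from_euler("x",180,degrees=True)).as_matrix()
E
python3 -m inch '[0,0,-4.2,0,-0.048,0,-1, 0,0,-4.2,0,-0.048,0,-1, 0,0,-4.2,0,-0.048,0,-1, 0,0,-4.2,0,-0.048,0,-1, 0,0,-4.2,0,-0.048,0,-1, 0,0,-4.2,0,-0.048,0,-1, 0,0,-4.2,0,-0.048,0,-1, 0,0,-4.2,0,-0.048,0,-1, 0,0,-4.2,0,-0.048,0,-1, 0,0,-4.2,0,-0.048,0,-1]'; python3 -c "
from h import *
goal([.5663,.1847,.25],down(18.5))"
```

```text
clock: 2.1
tool_pos: [0.6833, -0.0256, 0.3018]
ee_rot: [[1.0, 0.018, -0.001], [0.018, -1.0, -0.0], [-0.001, 0.0, -1.0]]
wrist_force: [0.4, -0.4, -0.8]
opening: 0.0878
rv [-1.000e-02  5.000e-02 -1.745e+01] sh in present axes [-0.1131 -0.2124  0.0519] in goal axes [-0.0443 -0.2365  0.0518] pos [ 0.6833 -0.0256  0.3018] j [ 14.  27. -26.  79.  12.  77. -11.] F [ 0.4 -0.4 -0.8] t 2.1 op 0.0878
```

```bash
python3 -m inch '[0,0,-5.8,0,0,0,-1, 0,0,-5.8,0,0,0,-1, 0,0,-5.85,0,0,0,-1, 0,0,0,-0.0089,-0.0473,0.01,-1, 0,0,0,-0.0089,-0.0473,0.01,-1, 0,0,0,-0.0089,-0.0473,0.01,-1, 0,0,0,-0.0089,-0.0473,0.01,-1, 0,0,0,-0.0089,-0.0473,0.01,-1, 0,0,0,0,0,0,-1]'; python3 - <<'E'
from h import *
from cell import arm
goal([.5663,.1847,.25],down(18.5))
s=arm.sense();f=arm.grab_frame("wrist");T=f["tool_from_camera"];R=np.array(s["ee_rot"])
f["rotation"]=R@T[:3,:3];f["xyz"]=R@T[:3,3]+s["tool_pos"];print(f["xyz"])
pickle.dump(f,open("w1.pkl","wb"));cv2.imwrite("pics/w1.png",f["color"][:,:,::-1])
W=cloud(f);Z=W[...,2];ok=f["depth"]>0
for nm,b in dict(handle=(.5,.63,.1,.27,.128,.16),lid=(.525,.62,.1,.27,.09,.105),block=(.4,.54,.05,.35,.102,.116),board=(.4,.7,.05,.35,.012,.028)).items():
    P=W[ok&(W[...,0]>b[0])&(W[...,0]<b[1])&(W[...,1]>b[2])&(W[...,1]<b[3])&(Z>b[4])&(Z<b[5])]
    if len(P)>5: print(nm,len(P),*rect(P),np.percentile(P[:,2],[5,50,95]).round(4))
E
```

```text
clock: 3.0
tool_pos: [0.5615, 0.1907, 0.2515]
ee_rot: [[0.945, 0.326, -0.003], [0.326, -0.945, 0.002], [-0.003, -0.003, -1.0]]
wrist_force: [-0.9, -0.2, 0.6]
opening: 0.0879
rv [-0.19  0.15  0.5 ] sh in present axes [0.0026 0.0072 0.0015] in goal axes [0.0027 0.0072 0.0015] pos [0.5615 0.1907 0.2515] j [  2.  21. -35.  95.  13.  68. -17.] F [-0.9 -0.2  0.6] t 3.0 op 0.0879
[0.53678618 0.26351804 0.43450425]
handle 624 [566.5 184. ] [ 9.9 71.3] 18.0 [0.1366 0.1397 0.1412]
lid 2614 [566.3 184.4] [74.3 73.4] 18.3 [0.0972 0.0986 0.0998]
block 5820 [479.3 174. ] [120.3  60.4] 88.2 [0.1094 0.1106 0.1118]
board 7601 [544.2 171.6] [160.7 200.6] 88.3 [0.0194 0.0208 0.0222]
```

View pics/w1.png

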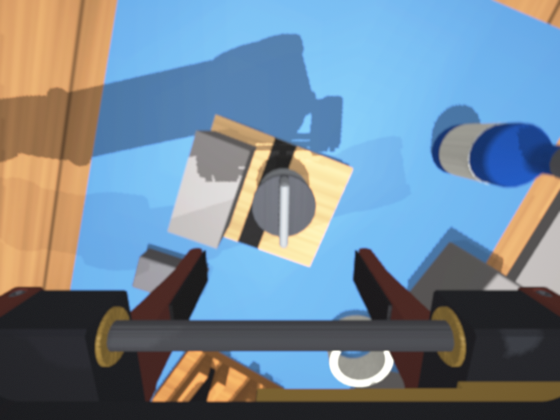

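The wrist view shows the handle at about (284,210) across the lid, with nothing near the fingers' path. It agrees with the two fixed cameras: canister (0.5665, 0.184), stand yaw about -1.6°. Going down.

```bash
python3 -m inch '[0,0,0,0.0026,0.0075,0,-1, 0,0,0.5,0,0,0.035,-1, 0,0,0,0,0,0.035,-1, 0,0,0,0,0,0.035,-1, 0,0,0,0,0,0.03,-1, 0,0,0,0,0,0,-1, 0,0,0,0,0,0,-1]' 20; python3 -c "
from h import *
goal([.5665,.184,.116],down(18.1))"
```

```text
clock: 3.75
tool_pos: [0.5727, 0.1751, 0.1177]
ee_rot: [[0.953, 0.304, -0.0], [0.304, -0.953, -0.001], [-0.0, 0.0, -1.0]]
wrist_force: [0.0, 0.5, 0.8]
opening: 0.0879
rv [ 0.03  0.02 -0.42] sh in present axes [-0.0033 -0.0103  0.0017] in goal axes [-0.0032 -0.0104  0.0017] pos [0.5727 0.1751 0.1177] j [  1.  29. -32. 103.  18.  54. -21.] F [0.  0.5 0.8] t 3.75 op 0.0879
```

```bash
python3 -m inch '[0,0,-0.4,-0.0033,-0.0103,0.0017,-1, 0,0,0,0,0,0,-1, 0,0,0,0,0,0,-1]' 20; python3 -c "
from h import *
goal([.5665,.184,.116],down(18.1))"
```

```text
clock: 4.05
tool_pos: [0.5657, 0.1865, 0.1171]
ee_rot: [[0.949, 0.314, 0.002], [0.314, -0.949, 0.001], [0.002, 0.0, -1.0]]
wrist_force: [0.1, 0.0, 0.3]
opening: 0.0877
rv [ 0.   -0.12  0.19] sh in present axes [-0.0001  0.0026  0.0011] in goal axes [-0.      0.0026  0.0011] pos [0.5657 0.1865 0.1171] j [  0.  29. -32. 103.  19.  53. -22.] F [0.1 0.  0.3] t 4.05 op 0.0877
```

Well within tolerance. Close on the handle.

```bash
python3 -m inch '[0,0,0,0,0,0,1, 0,0,0,0,0,0,1, 0,0,0,0,0,0,1, 0,0,0,0,0,0,1, 0,0,0,0,0,0,1, 0,0,0,0,0,0,1, 0,0,0,0,0,0,1, 0,0,0,0,0,0,1]' 25; python3 -c "
from h import *
goal([.5665,.184,.116],down(18.1))"
```

```text
clock: 4.85
tool_pos: [0.5653, 0.1857, 0.1157]
ee_rot: [[0.95, 0.313, -0.0], [0.313, -0.95, 0.0], [0.0, -0.0, -1.0]]
wrist_force: [0.1, -0.4, 0.7]
opening: 0.0272
rv [-0.   -0.    0.14] sh in present axes [ 0.0006  0.002  -0.0003] in goal axes [ 0.0006  0.002  -0.0003] pos [0.5653 0.1857 0.1157] j [  0.  29. -32. 103.  19.  53. -22.] F [ 0.1 -0.4  0.7] t 4.85 op 0.0272
```

```bash
python3 -m inch '[0,0,0,0,0,0,1, 0,0,0,0,0,0,1, 0,0,0,0,0,0,1, 0,0,0,0,0,0,1, 0,0,0,0,0,-0.005,1, 0,0,0,0,0,-0.015,1, 0,0,0,0,0,-0.02,1, 0,0,0,0,0,-0.02,1, 0,0,0,0,0,0,1, 0,0,0,0,0,0,1]' 30; python3 -c "
from h import *
goal([.54,.318,.18],down(18.1))"
```

```text
clock: 5.85
tool_pos: [0.5651, 0.1855, 0.1759]
ee_rot: [[0.95, 0.313, 0.0], [0.313, -0.95, -0.0], [0.0, 0.0, -1.0]]
wrist_force: [-0.8, -0.2, -5.5]
opening: 0.0085
rv [ 0.02 -0.02  0.13] sh in present axes [ 0.0176 -0.1337 -0.0041] in goal axes [ 0.0173 -0.1338 -0.0041] pos [0.5651 0.1855 0.1759] j [  2.  25. -34. 100.  16.  60. -19.] F [-0.8 -0.2 -5.5] t 5.85 op 0.0085
```

```bash
python3 -m inch '[0,0,0,0.001,-0.008,0,1, 0,0,0,0.002,-0.015,0,1, 0,0,0,0.002,-0.018,0,1, 0,0,0,0.003,-0.02,0,1, 0,0,0,0.003,-0.02,0,1, 0,0,0,0.002,-0.018,0,1, 0,0,0,0.002,-0.015,0,1, 0,0,0,0.002,-0.012,0,1, 0,0,0,0.001,-0.007,0,1, 0,0,0,0,0,0,1]'; python3 - <<'E'
from h import *
from cell import arm
goal([.54,.318,.0957],down(18.1))
f=arm.grab_frame("scene");pickle.dump(f,open("scene1.pkl","wb"))
cv2.imwrite("pics/s1.png",cv2.resize(f["color"][200:420,250:560,::-1],None,fx=2,fy=2))
E
```

```text
clock: 6.85
tool_pos: [0.5402, 0.3189, 0.1756]
ee_rot: [[0.949, 0.314, -0.0], [0.314, -0.949, 0.001], [-0.0, -0.001, -1.0]]
wrist_force: [0.9, 0.5, -5.1]
opening: 0.0089
rv [-0.03  0.01  0.22] sh in present axes [-0.0005  0.0008  0.0799] in goal axes [-0.0005  0.0008  0.0799] pos [0.5402 0.3189 0.1756] j [-11.  28. -34.  96.  18.  62. -32.] F [ 0.9  0.5 -5.1] t 6.85 op 0.0089
```

View pics/s1.png

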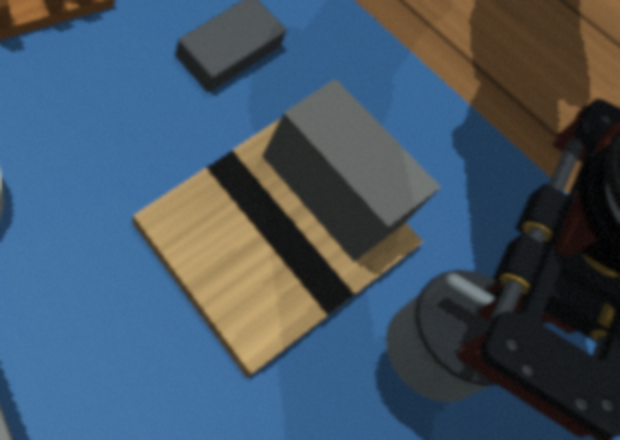

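The canister hangs level at about (440,335) in the crop, clear of the bare stand. Lower it.

```bash
python3 -m inch '[0,0,0,0,0,0.015,1, 0,0,0,0,0,0.02,1, 0,0,0,0,0,0.02,1, 0,0,0,0,0,0.012,1, 0,0,0,0,0,0.005,1, 0,0,0,0,0,0.003,1, 0,0,0,0,0,0.002,1, 0,0,0,0,0,0.001,1, 0,0,0,0,0,0.001,1, 0,0,0,0,0,0,1]'; python3 -c "
from h import *
goal([.54,.318,.0957],down(18.1))"
```

```text
clock: 7.9
tool_pos: [0.5409, 0.3177, 0.0971]
ee_rot: [[0.95, 0.313, 0.001], [0.313, -0.95, 0.0], [0.001, -0.0, -1.0]]
wrist_force: [-0.5, 0.5, -4.1]
opening: 0.0085
rv [-0.   -0.03  0.13] sh in present axes [-0.0008 -0.0005  0.0014] in goal axes [-0.0008 -0.0005  0.0014] pos [0.5409 0.3177 0.0971] j [-13.  33. -32.  99.  21.  54. -35.] F [-0.5  0.5 -4.1] t 7.9 op 0.0085
```

```bash
python3 -m inch '[0,0,0,0,0,0.0007,1, 0,0,0,0,0,0.0007,1, 0,0,0,0,0,0,1, 0,0,0,0,0,0,1]'; python3 -c "
from h import *
goal([.54,.318,.0957],down(18.1))"
```

```text
clock: 8.3
tool_pos: [0.5411, 0.318, 0.0958]
ee_rot: [[0.95, 0.313, 0.001], [0.313, -0.95, 0.001], [0.001, -0.0, -1.0]]
wrist_force: [0.2, -0.5, -2.3]
opening: 0.0086
rv [-0.02 -0.06  0.13] sh in present axes [-0.0011 -0.0004  0.0001] in goal axes [-0.0011 -0.0004  0.0001] pos [0.5411 0.318  0.0958] j [-13.  33. -32. 100.  21.  54. -35.] F [ 0.2 -0.5 -2.3] t 8.3 op 0.0086
```

```bash
python3 -m inch '[0,0,0,0,0,0.0005,1, 0,0,0,0,0,0,0.6, 0,0,0,0,0,0,0.2, 0,0,0,0,0,0,0, 0,0,0,0,0,0,0, 0,0,0,0,0,0,0, 0,0,0,0,0,-0.02,0, 0,0,0,0,0,-0.04,0, 0,0,0,0,0,-0.05,0, 0,0,0,0,0,-0.05,0]'; python3 - <<'E'
from h import *
from cell import arm
goal([.624,-.2145,.25],down(-16))
s=arm.sense();f=arm.grab_frame("wrist");T=f["tool_from_camera"];R=np.array(s["ee_rot"])
f["rotation"]=R@T[:3,:3];f["xyz"]=R@T[:3,3]+s["tool_pos"]
W=cloud(f);Z=W[...,2];ok=f["depth"]>0
for nm,b in dict(handle=(.45,.63,.26,.4,.108,.13),lid=(.45,.62,.26,.4,.07,.09),block=(.4,.54,.05,.26,.102,.116),board=(.4,.7,.05,.27,.012,.028)).items():
    P=W[ok&(W[...,0]>b[0])&(W[...,0]<b[1])&(W[...,1]>b[2])&(W[...,1]<b[3])&(Z>b[4])&(Z<b[5])]
    if len(P)>5: print(nm,len(P),*rect(P),np.percentile(P[:,2],[5,50,95]).round(4))
E
```

```text
clock: 9.3
tool_pos: [0.5403, 0.3173, 0.2562]
ee_rot: [[0.95, 0.313, -0.001], [0.313, -0.95, -0.0], [-0.001, 0.0, -1.0]]
wrist_force: [1.0, 1.1, -0.2]
opening: 0.0437
rv [2.000e-02 6.000e-02 3.425e+01] sh in present axes [-0.087   0.5313  0.0064] in goal axes [0.2271 0.4882 0.0062] pos [0.5403 0.3173 0.2562] j [-10.  24. -36.  91.  15.  70. -30.] F [ 1.   1.1 -0.2] t 9.3 op 0.0437
handle 522 [541.4 316.4] [ 9.  70.5] 18.2 [0.1167 0.1197 0.1213]
lid 2353 [541.2 316. ] [74.1 74.5] 16.9 [0.0773 0.0786 0.0799]
block 1694 [473.  200.2] [70. 46.] 88.4 [0.1082 0.1106 0.1118]
board 7240 [544.1 171.8] [161.4 199.6] 88.5 [0.0193 0.0208 0.0222]
```

```bash
python3 -m inch '[0,0,6.85,0,0,-0.009,0, 0,0,6.85,0,0,-0.009,0, 0,0,6.85,0,0,-0.009,0, 0,0,6.85,0,0,-0.009,0, 0,0,6.85,0,0,-0.009,0, 0,0,0,0.0206,0.0444,0,0, 0,0,0,0.0206,0.0444,0,0, 0,0,0,0.0206,0.0444,0,0, 0,0,0,0.0206,0.0444,0,0, 0,0,0,0.0206,0.0444,0,0]' 
python3 -m inch '[0,0,0,0.0206,0.0444,0,0, 0,0,0,0.0206,0.0444,0,0, 0,0,0,0.0206,0.0444,0,0, 0,0,0,0.0206,0.0444,0,0, 0,0,0,0.0206,0.0444,0,0, 0,0,0,0,0,0,0, 0,0,0,0,0,0,0, 0,0,0,0,0,0,0, 0,0,0,0,0,0,0]'; python3 - <<'E'
from h import *
from cell import arm
goal([.624,-.2145,.25],down(-16))
s=arm.sense();f=arm.grab_frame("wrist");T=f["tool_from_camera"];R=np.array(s["ee_rot"])
f["rotation"]=R@T[:3,:3];f["xyz"]=R@T[:3,3]+s["tool_pos"];pickle.dump(f,open("w3.pkl","wb"))
W=cloud(f);Z=W[...,2];ok=f["depth"]>0
for nm,b in dict(tall=(.55,.72,-.33,-.1,.17,.19),arch=(.48,.6,-.33,-.1,.1,.145),batten=(.4,.75,-.4,-.08,.054,.066),rack=(.4,.75,-.4,-.08,.012,.066)).items():
    P=W[ok&(W[...,0]>b[0])&(W[...,0]<b[1])&(W[...,1]>b[2])&(W[...,1]<b[3])&(Z>b[4])&(Z<b[5])]
    if len(P)>5: print(nm,len(P),*rect(P),np.percentile(P[:,2],[5,50,95]).round(4))
cv2.imwrite("pics/w3.png",f["color"][:,:,::-1])
E
```

```text
clock: 10.35
tool_pos: [0.5785, 0.0739, 0.2998]
ee_rot: [[0.961, -0.276, 0.0], [-0.276, -0.961, -0.0], [0.0, 0.0, -1.0]]
wrist_force: [1.5, 0.0, -0.1]
opening: 0.044
clock: 11.25
tool_pos: [0.6165, -0.1637, 0.3]
ee_rot: [[0.962, -0.273, 0.0], [-0.273, -0.962, 0.001], [0.0, -0.001, -1.0]]
wrist_force: [0.2, 1.2, -0.6]
opening: 0.0441
rv [-0.04 -0.    0.17] sh in present axes [0.0211 0.0468 0.05  ] in goal axes [0.0213 0.0467 0.05  ] pos [ 0.6165 -0.1637  0.3   ] j [ 22.  21. -18.  87.   6.  74. -12.] F [ 0.2  1.2 -0.6] t 11.25 op 0.0441
tall 1272 [ 623.4 -215.3] [109.7  14.4] 74.1 [0.1777 0.1806 0.1817]
arch 942 [ 539.1 -183.7] [85.7 14.4] 74.2 [0.1045 0.1325 0.1407]
batten 2913 [ 578.2 -209.5] [150.7 138.2] 74.2 [0.059  0.0606 0.0621]
rack 8216 [ 578.  -209.3] [150.9 190.5] 74.0 [0.0194 0.0216 0.0616]
```

View pics/w3.png

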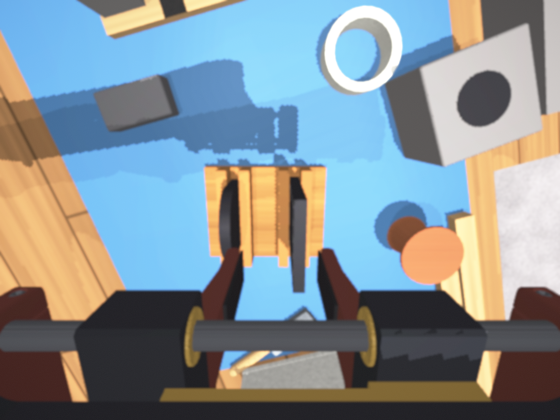

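The wrist view shows the tall slab at about (298,230), between the fingers' lines. It measures (0.6234, -0.2153), yaw -15.9°, top at 0.180.

```bash
python3 -m inch '[0,0,0.1,0.0105,0.024,0,0, 0,0,0,0.0105,0.0237,0,0, 0,0,0,0,0,0.02,0, 0,0,0,0,0,0.03,0, 0,0,0,0,0,0.02,0, 0,0,0,0,0,0,0, 0,0,0,0,0,0,0, 0,0,0,0,0,0,0]'; python3 -c "
from h import *
goal([.6234,-.2153,.14],down(-15.9))"
```

```text
clock: 12.1
tool_pos: [0.6243, -0.2173, 0.2317]
ee_rot: [[0.961, -0.277, 0.003], [-0.277, -0.961, -0.001], [0.003, -0.0, -1.0]]
wrist_force: [0.3, -0.9, 0.3]
opening: 0.0434
rv [-0.01 -0.15 -0.17] sh in present axes [-0.0017 -0.0017  0.0917] in goal axes [-0.0014 -0.0017  0.0917] pos [ 0.6243 -0.2173  0.2317] j [ 25.  26. -16.  88.   8.  67.  -8.] F [ 0.3 -0.9  0.3] t 12.1 op 0.0434
```

```bash
python3 -m inch '[0,0,0,-0.001,-0.0015,0.01,0, 0,0,0,0,0,0.025,0, 0,0,0,0,0,0.03,0, 0,0,0,0,0,0.02,0, 0,0,0,0,0,0.006,0, 0,0,0,0,0,0,0, 0,0,0,0,0,0,0, 0,0,0,0,0,0,0, 0,0,0,0,0,0,0]'; python3 -c "
from h import *
goal([.6234,-.2153,.14],down(-15.9))"
```

```text
clock: 13.0
tool_pos: [0.6234, -0.2161, 0.1401]
ee_rot: [[0.961, -0.278, 0.002], [-0.278, -0.961, -0.001], [0.002, 0.0, -1.0]]
wrist_force: [-0.2, 0.1, 0.2]
opening: 0.0439
rv [ 0.   -0.12 -0.22] sh in present axes [-0.0002 -0.0008  0.0001] in goal axes [-0.0002 -0.0008  0.0001] pos [ 0.6234 -0.2161  0.1401] j [ 25.  30. -16.  94.   9.  57. -10.] F [-0.2  0.1  0.2] t 13.0 op 0.0439
```

```bash
python3 -m inch '[0,0,0,0,0,0,0.5, 0,0,0,0,0,0,1, 0,0,0,0,0,0,1, 0,0,0,0,0,0,1, 0,0,0,0,0,0,1, 0,0,0,0,0,0,1, 0,0,0,0,0,0,1, 0,0,0,0,0,0,1]' 45; python3 -m inch '[0,0,0,0,0,-0.005,1, 0,0,0,0,0,-0.015,1, 0,0,0,0,0,-0.02,1, 0,0,0,0,0,-0.02,1, 0,0,0,0,0,-0.02,1, 0,0,0,0,0,-0.02,1, 0,0,0,0,0,-0.02,1, 0,0,0,0,0,-0.02,1, 0,0,0,0,0,-0.02,1, 0,0,0,0,0,-0.01,1]'; python3 -c "
from h import *
goal([.5,.17,.31],down(-1.6))"
```

```text
clock: 13.8
tool_pos: [0.6229, -0.216, 0.1389]
ee_rot: [[0.961, -0.278, 0.0], [-0.278, -0.961, -0.0], [0.0, -0.0, -1.0]]
wrist_force: [1.1, -0.8, -1.0]
opening: 0.0136
clock: 14.8
tool_pos: [0.6227, -0.2158, 0.3113]
ee_rot: [[0.961, -0.277, 0.001], [-0.277, -0.961, -0.0], [0.001, -0.0, -1.0]]
wrist_force: [-0.3, -0.5, -6.2]
opening: 0.0137
rv [ 1.000e-02 -8.000e-02 -1.451e+01] sh in present axes [-0.2249 -0.3366  0.001 ] in goal axes [-0.1334 -0.3822  0.0013] pos [ 0.6227 -0.2158  0.3113] j [ 25.  23. -16.  83.   6.  76.  -8.] F [-0.3 -0.5 -6.2] t 14.8 op 0.0137
```

Slab held (13.7 mm between the pads, 6.2 N), and its bottom is well clear of the bench. Carry it over.

```bash
python3 -m inch '[0,0,-3,0,0,0,1, 0,0,-5,-0.004,-0.012,0,1, 0,0,-5,-0.008,-0.024,0,1, 0,0,-1.4,-0.01,-0.032,0,1, 0,0,0,-0.01,-0.034,0,1, 0,0,0,-0.01,-0.034,0,1, 0,0,0,-0.01,-0.034,0,1, 0,0,0,-0.01,-0.034,0,1, 0,0,0,-0.01,-0.034,0,1, 0,0,0,-0.01,-0.034,0,1]'; python3 -m inch '[0,0,0,-0.01,-0.034,0,1, 0,0,0,-0.01,-0.032,0,1, 0,0,0,-0.006,-0.024,0,1, 0,0,0,-0.003,-0.012,0,1, 0,0,0,0,0,0,1, 0,0,0,0,0,0,1]'; python3 -c "
from h import *
goal([.515,.172,.31],down(-1.5))"
```

```text
clock: 15.8
tool_pos: [0.5535, 0.0609, 0.3087]
ee_rot: [[1.0, -0.03, -0.001], [-0.03, -1.0, -0.001], [-0.001, 0.001, -1.0]]
wrist_force: [1.1, 0.0, -5.2]
opening: 0.0136
clock: 16.4
tool_pos: [0.5292, 0.1609, 0.3086]
ee_rot: [[1.0, -0.031, -0.0], [-0.031, -1.0, -0.001], [-0.0, 0.001, -1.0]]
wrist_force: [-0.1, -0.6, -5.9]
opening: 0.0139
rv [ 0.09  0.02 -0.29] sh in present axes [-0.0146 -0.0107 -0.0014] in goal axes [-0.0145 -0.0108 -0.0014] pos [0.5292 0.1609 0.3086] j [  2.  13. -31.  96.   7.  72. -32.] F [-0.1 -0.6 -5.9] t 16.4 op 0.0139
```

```bash
python3 -m inch '[0,0,-0.3,0,-0.005,0,1, 0,3,0,0,-0.006,0,1, 0,5,0,0,0,0,1, 0,5,0,0,0,0,1, 0,5,0,0,0,0,1, 0,2,0,0,0,0,1, 0,0,0,0,0,0,1, 0,0,0,0,0,0,1, 0,0,0,0,0,0,1, 0,0,0,0,0,0,1]'; python3 - <<'E'
from h import *
from cell import arm
goal([.5079,.1721,.1342+.03],down(-1.5,20))
s=arm.sense();f=arm.grab_frame("wrist");T=f["tool_from_camera"];R=np.array(s["ee_rot"])
W=cloud({**f,"rotation":T[:3,:3],"xyz":T[:3,3]}); ok=f["depth"]>0
Ww=W@R.T+s["tool_pos"]
# slab top in tool axes: near z=-0.041
P=W[ok&(abs(W[...,0])<.02)&(abs(W[...,1])<.08)&(W[...,2]>-.047)&(W[...,2]<-.034)]
print("slab top tool",len(P),rect(P),np.percentile(P[:,2],[5,50,95]).round(4))
P=W[ok&(abs(W[...,0])<.012)&(abs(W[...,1])<.08)&(W[...,2]>-.046)&(W[...,2]<.13)];print("all",P.min(0).round(4),P.max(0).round(4))
for nm,b in dict(block=(.4,.54,.05,.26,.102,.116),board=(.4,.7,.05,.27,.012,.028),lid=(.45,.62,.26,.4,.07,.09)).items():
    P=Ww[ok&(Ww[...,0]>b[0])&(Ww[...,0]<b[1])&(Ww[...,1]>b[2])&(Ww[...,1]<b[3])&(Ww[...,2]>b[4])&(Ww[...,2]<b[5])]
    if len(P)>5: print(nm,len(P),*rect(P),np.percentile(P[:,2],[5,50,95]).round(4))
cv2.imwrite("pics/w4.png",f["color"][:,:,::-1])
t=arm.grab_frame("scene");cv2.imwrite("pics/s4.png",cv2.resize(t["color"][150:420,250:560,::-1],None,fx=2,fy=2))
E
```

```text
clock: 17.4
tool_pos: [0.5298, 0.1733, 0.3088]
ee_rot: [[0.94, -0.026, 0.341], [-0.024, -1.0, -0.008], [0.341, -0.0, -0.94]]
wrist_force: [0.8, -0.8, -6.3]
opening: 0.0138
rv [-0.03  0.05  0.02] sh in present axes [-0.0699  0.0018  0.1284] in goal axes [-0.07    0.0018  0.1284] pos [0.5298 0.1733 0.3088] j [  0.   3. -32. 111.  16.  51. -41.] F [ 0.8 -0.8 -6.3] t 17.4 op 0.0138
slab top tool 4691 (array([-1.4, -0.7]), array([ 31.2, 111.3]), 7.9) [-0.0428 -0.0417 -0.0401]
all [-0.012  -0.0559 -0.046 ] [0.012  0.0552 0.1108]
block 5056 [479.1 173.9] [120.4  60.1] 88.3 [0.1091 0.1104 0.1117]
board 7083 [543.3 171.9] [159.9 199.7] 87.9 [0.0191 0.0206 0.0221]
lid 2561 [540.6 314.8] [74.9 74. ] 7.8 [0.0768 0.0784 0.0798]
```

View pics/s4.png

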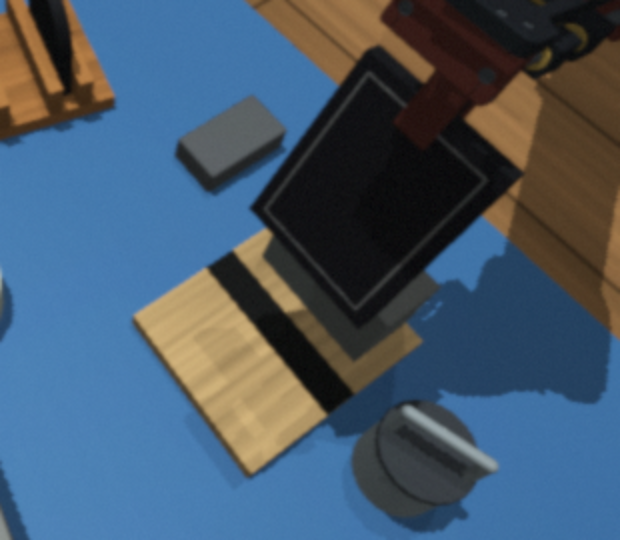

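View pics/w4.png

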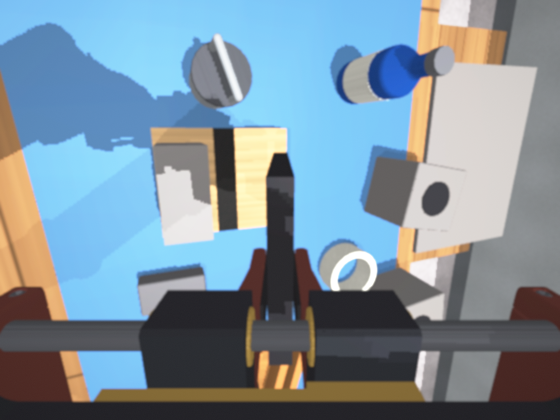

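The slab hangs square in the hand (top at tool z -41.7 mm, centred within 0.5 mm), and the stand is clear beneath it. Descend to 20 mm above the touch-down, keeping 6 mm forward of the block.

```bash
python3 -m inch '[0,0,-0.2,-0.006,0,0.012,1, 0,0,0,-0.0105,0.0005,0.0215,1, 0,0,0,-0.0115,0,0.024,1, 0,0,0,-0.0115,0,0.024,1, 0,0,0,-0.0105,0,0.0215,1, 0,0,0,-0.009,0,0.018,1, 0,0,0,-0.006,0,0.012,1, 0,0,0,-0.0028,0,0.0069,1, 0,0,0,0,0,0,1, 0,0,0,0,0,0,1]'; python3 -c "
from h import *
goal([.5139,.1726,.1542],down(-1.7,20))"
```

```text
clock: 18.5
tool_pos: [0.5138, 0.1736, 0.1546]
ee_rot: [[0.939, -0.021, 0.342], [-0.02, -1.0, -0.008], [0.343, 0.001, -0.94]]
wrist_force: [-0.0, 0.0, -5.6]
opening: 0.0137
rv [-0.13 -0.03  0.47] sh in present axes [0.     0.001  0.0004] in goal axes [0.     0.001  0.0004] pos [0.5138 0.1736 0.1546] j [ -5.  12. -30. 124.  32.  34. -61.] F [-0.   0.  -5.6] t 18.5 op 0.0137
```

```bash
python3 -m inch '[0,0,0.4,-0.002,0.0005,0.003,1, 0,0,0,-0.003,0.0004,0.005,1, 0,0,0,-0.003,0,0.004,1, 0,0,0,-0.002,0,0.0025,1, 0,0,0,-0.001,0,0.001,1, 0,0,0,0,0,0,1, 0,0,0,0,0,0,1, 0,0,0,0,0,0,1]'; python3 -c "
from h import *
goal([.5079,.1726,.1342],down(-1.7,20))"
```

```text
clock: 19.3
tool_pos: [0.5085, 0.1726, 0.1361]
ee_rot: [[0.939, -0.028, 0.342], [-0.027, -1.0, -0.008], [0.342, -0.001, -0.94]]
wrist_force: [0.2, -0.6, -6.2]
opening: 0.014
rv [-0.11 -0.02  0.07] sh in present axes [-0.0012  0.      0.0016] in goal axes [-0.0012  0.      0.0016] pos [0.5085 0.1726 0.1361] j [ -7.  13. -29. 125.  36.  32. -65.] F [ 0.2 -0.6 -6.2] t 19.3 op 0.014
```

```bash
python3 -m inch '[0,0,0,-0.0002,0,0.0005,1, 0,0,0,-0.0002,0,0.0005,1, 0,0,0,-0.0002,0,0.0005,1, 0,0,0,0,0,0,1, 0,0,0,0,0,0,1]'; python3 -c "
from h import *
goal([.5079,.1726,.1342],down(-1.7,20))"
```

```text
clock: 19.8
tool_pos: [0.5083, 0.1725, 0.1343]
ee_rot: [[0.939, -0.028, 0.342], [-0.027, -1.0, -0.009], [0.342, -0.001, -0.94]]
wrist_force: [-0.5, -0.2, -6.9]
opening: 0.014
rv [-0.09 -0.    0.06] sh in present axes [-0.0004 -0.0001 -0.0001] in goal axes [-0.0004 -0.0001 -0.0001] pos [0.5083 0.1725 0.1343] j [ -7.  13. -29. 125.  36.  31. -65.] F [-0.5 -0.2 -6.9] t 19.8 op 0.014
```

No contact yet. Keep lowering in small steps.

```bash
for i in 1 2 3; do :; done; python3 -m inch '[0,0,0,-0.0002,0,0.0005,1, 0,0,0,-0.0002,0,0.0005,1, 0,0,0,0,0,0,1, 0,0,0,0,0,0,1]'; python3 -c "
from h import *
goal([.5079,.1726,.1342],down(-1.7,20))"
```

```text
clock: 20.2
tool_pos: [0.5085, 0.1727, 0.1338]
ee_rot: [[0.939, -0.028, 0.343], [-0.027, -1.0, -0.008], [0.343, -0.001, -0.939]]
wrist_force: [-4.5, -1.1, 3.8]
opening: 0.0141
rv [-0.11 -0.06  0.07] sh in present axes [-0.0005  0.0002 -0.0006] in goal axes [-0.0005  0.0002 -0.0006] pos [0.5085 0.1727 0.1338] j [ -7.  13. -29. 125.  36.  31. -65.] F [-4.5 -1.1  3.8] t 20.2 op 0.0141
```

Contact: about 10 N on the bottom edge, while the block isn't loaded yet. Ease off a little and pivot gently back about the edge towards the block.

```bash
python3 -m inch '[0,0,0,0,0,-0.0003,1, 0,0.25,0,-0.0005,0,0,1, 0,0,0,0,0,0,1, 0,0,0,0,0,0,1]'; python3 -c "
from h import *
goal([.5079,.1726,.1342],down(-1.7,20))"
```

```text
clock: 20.6
tool_pos: [0.5082, 0.1727, 0.1336]
ee_rot: [[0.937, -0.028, 0.347], [-0.027, -1.0, -0.008], [0.347, -0.002, -0.938]]
wrist_force: [0.2, -0.3, 0.4]
opening: 0.0138
rv [-0.13 -0.31  0.06] sh in present axes [-0.0001  0.0001 -0.0007] in goal axes [-0.0001  0.0001 -0.0006] pos [0.5082 0.1727 0.1336] j [ -7.  13. -29. 126.  37.  31. -66.] F [ 0.2 -0.3  0.4] t 20.6 op 0.0138
```

```bash
python3 -m inch '[0,0,0,0,0,0,1, 0,0,0,0,0,0,1, 0,0,0,0,0,0,1]' 4; python3 -m inch '[0,0,0,0,0,0,0.66, 0,0,0,0,0,0,0.6, 0,0,0,0,0,0,0.5, 0,0,0,0,0,0,0.4, 0,0,0,0,0,0,0.4, 0,0,0,0,0,0,0.4, 0,0,0,0,0,0,0.4]'; python3 - <<'E'
from h import *
from cell import arm
goal([.5079,.1726,.1342],down(-1.7,20))
t=arm.grab_frame("scene");cv2.imwrite("pics/s5.png",cv2.resize(t["color"][150:420,250:560,::-1],None,fx=2,fy=2))
E
```

```text
clock: 20.9
tool_pos: [0.5081, 0.1727, 0.1336]
ee_rot: [[0.938, -0.028, 0.347], [-0.027, -1.0, -0.008], [0.347, -0.002, -0.938]]
wrist_force: [2.3, 0.3, 0.5]
opening: 0.0139
clock: 21.6
tool_pos: [0.5076, 0.1726, 0.1333]
ee_rot: [[0.938, -0.028, 0.346], [-0.027, -1.0, -0.009], [0.346, -0.001, -0.938]]
wrist_force: [-0.2, 0.6, -0.0]
opening: 0.0265
rv [-0.1  -0.25  0.07] sh in present axes [ 0.0006 -0.0001 -0.0008] in goal axes [ 0.0006 -0.0001 -0.0008] pos [0.5076 0.1726 0.1333] j [ -7.  13. -29. 126.  37.  31. -66.] F [-0.2  0.6 -0. ] t 21.6 op 0.0265
```

View pics/s5.png

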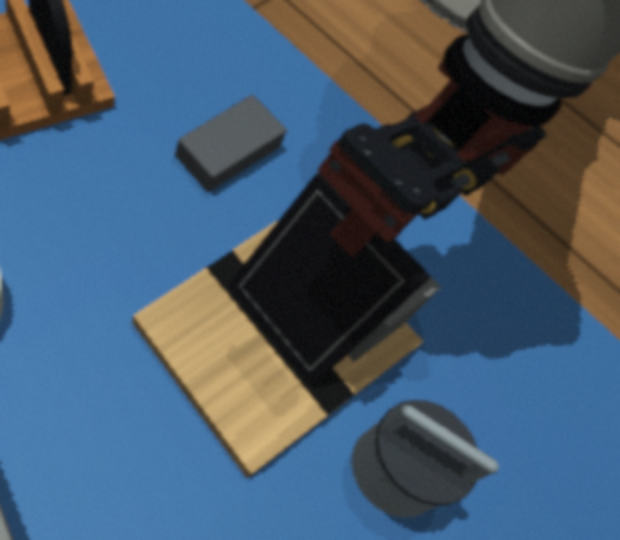

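The slab leans on the block with its bottom edge on the strip, at about (240,290)-(315,375), and the jaws are open 26 mm with no force on them. Retreat straight along the tool axis.

```bash
python3 -m inch '[0,0,0,0,0,-0.005,0.4, 0,0,0,0,0,-0.01,0.4, 0,0,0,0,0,-0.015,0.4, 0,0,0,0,0,-0.02,0.4, 0,0,0,0,0,-0.02,0.4, 0,0,0,0,0,-0.02,0.4, 0,0,0,0,0,-0.02,0.4, 0,0,0,0,0,-0.02,0.4, 0,0,0,0,0,0,0.4, 0,0,0,0,0,0,0.4]'; python3 - <<'E'
from h import *
from cell import arm
s=arm.sense();print(s["wrist_force"].round(1),s["tool_pos"])
R=np.array(s["ee_rot"])
for n in("wrist","scene","top"):
    f=arm.grab_frame(n)
    if n=="wrist":
        T=f["tool_from_camera"];f["rotation"]=R@T[:3,:3];f["xyz"]=R@T[:3,3]+s["tool_pos"];K0=f
    W=cloud(f);ok=f["depth"]>0;Z=W[...,2];x,y=W[...,0],W[...,1]
    print(n)
    # stand frame
    a=np.deg2rad(-1.7);X=(x-.544)*np.cos(a)+(y-.172)*np.sin(a);Y=-(x-.544)*np.sin(a)+(y-.172)*np.cos(a)
    m=ok&(f["color"].max(2)<90)&(X>-.075)&(X<.03)&(abs(Y)<.07)&(Z>.03)&(Z<.185)
    P=np.c_[X[m],Y[m],Z[m]]
    # front face: fit plane robustly, in bands
    for _ in range(4):
        A=np.c_[P[:,1:],np.ones(len(P))];c=np.linalg.lstsq(A,P[:,0],rcond=None)[0];r=P[:,0]-A@c;P=P[abs(r)<max(.003,1.5*r.std())]
    print("face n",len(P),"lean",np.degrees(np.arctan(-c[1])).round(2),"yaw err",np.degrees(np.arctan(c[0])).round(2),"x at z=.02",(c[1]*.02+c[2]).round(4),"Y range",np.percentile(P[:,1],[.5,99.5]).round(4),"Z",P[:,2].min().round(3),P[:,2].max().round(3))
    for nm,b in dict(lid=(.45,.62,.26,.4,.07,.09),arch=(.48,.6,-.33,-.1,.08,.145),rub=(.4,.5,-.06,.07,.028,.045),tape=(.7,.83,-.08,.04,.042,.056),slabtop=(.42,.54,.09,.255,.160,.185)).items():
        P=W[ok&(x>b[0])&(x<b[1])&(y>b[2])&(y<b[3])&(Z>b[4])&(Z<b[5])]
        if len(P)>5: print(nm,len(P),*rect(P),np.percentile(P[:,2],[5,50,95]).round(4))
    cv2.imwrite(f"pics/f_{n}.png",f["color"][:,:,::-1])
E
```

```text
clock: 22.65
tool_pos: [0.4627, 0.1736, 0.2554]
ee_rot: [[0.937, -0.028, 0.347], [-0.027, -1.0, -0.009], [0.347, -0.001, -0.938]]
wrist_force: [0.5, -0.5, 0.2]
opening: 0.0265
[ 0.5 -0.5  0.2] [0.46274698 0.17355092 0.25540197]
wrist
face n 741 lean 18.39 yaw err 0.64 x at z=.02 0.0002 Y range [-0.0521  0.055 ] Z 0.035 0.176
lid 2773 [539.9 316. ] [75.3 72.7] 42.8 [0.0768 0.0783 0.0798]
arch 55 [ 549.  -142.4] [15.6  8.4] 12.1 [0.0806 0.0851 0.0908]
rub 77 [436.6  28.2] [ 4.1 37.7] 86.6 [0.0283 0.0327 0.0357]
tape 713 [781.8 -15.2] [ 74.  122.7] 70.6 [0.0432 0.0498 0.0514]
slabtop 1664 [495.4 173.4] [110.3  17. ] 88.4 [0.17   0.1726 0.1751]
scene
face n 4985 lean 20.52 yaw err -0.09 x at z=.02 0.0128 Y range [-0.0514  0.0571] Z 0.03 0.174
lid 1702 [542.5 316.7] [74.8 71.8] 39.4 [0.074  0.0763 0.0787]
arch 571 [ 538.4 -185.4] [97.1 15. ] 74.4 [0.084  0.1174 0.1379]
rub 1140 [448.2   4.7] [55.1 97.1] 88.9 [0.0304 0.033  0.0351]
tape 1116 [769.7 -23.2] [ 98.7 105.7] 13.1 [0.0445 0.0479 0.0503]
slabtop 976 [496.6 175.6] [110.2  21.4] 88.3 [0.1611 0.1692 0.1728]
top
face n 751 lean 20.99 yaw err 0.31 x at z=.02 0.0141 Y range [-0.0556  0.053 ] Z 0.03 0.176
lid 276 [557.4 313.3] [76.1 40.1] 88.8 [0.0743 0.0774 0.0807]
arch 316 [ 537.5 -190. ] [98.  14.8] 74.3 [0.0886 0.1276 0.14  ]
rub 736 [448.5   1.3] [54.9 93.4] 88.3 [0.031  0.0344 0.0377]
tape 454 [768.1 -24.4] [98.6 99.4] 82.0 [0.0449 0.0495 0.0528]
slabtop 323 [496.6 169.6] [103.7  17.5] 89.2 [0.1636 0.1711 0.1748]
```

View pics/f_scene.png

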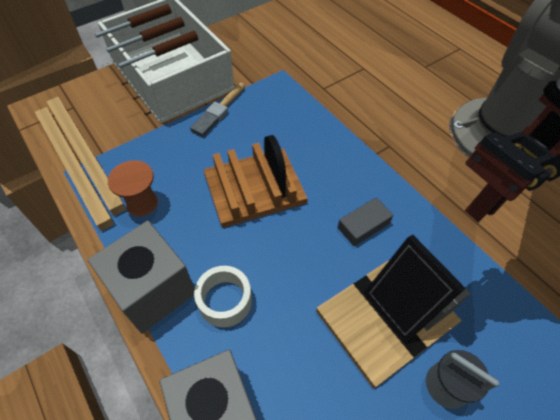

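The slab measures 20.5° lean, front face at +12.8 mm (expected +12.9), square within 0.5° and centred within 1 mm by the wrist camera. The canister is upright and the bystanders have not moved. Handing in.

```bash
python3 -c "
from cell import arm
print(arm.finish_job())"
```

```text
the job is handed in; nothing more can be done
None
```

The job is done and handed in at about 23 s of the 64 s allowed; the hand-in reports no verdict.

- **Canister:** I lifted it by its handle and set it upright at about (0.541, 0.316), about 25 mm clear of the stand's left side. Its lid measures level at 78 mm.
- **Slab:** I took it from the far slot of the rack, tilted it 20° in hand and lowered it until the bottom edge touched at about 10 N. I then eased it back and released it at low grip.
- **Last checks:** By the scene camera the slab leans 20.5°, is square within 0.1° and has its front face at +12.8 mm, against +12.9 mm expected. The wrist camera puts its centre within about 1 mm of the stand's centre line.
- **Everything else:** The tape roll, rubbing block and arched slab measured as before, within 1–4 mm camera noise. The brush I checked only by eye in the last picture. The gripper was clear, with no force on it.
- **Disagreements:** The wrist camera's fit of the slab's face was poor (18.4° lean, 0.6° yaw) because it sees that face nearly edge-on, so I set it aside. The top camera gave 21.0° and 0.3°. The two fixed cameras differ by about 3 mm in y throughout, so I took positions from the wrist camera for the grasps and the placing.

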